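Lay the pill organizer down in its place

TASK

The pink pill organizer stands on end in the blue outline on the white tray. Tip it over where it stands by pushing high on its lid side, so that it falls flat on its back, lids up, inside the outline, then push it along the outline until its end rests against the grey stop. Only push it, never pick it up, and leave everything else undisturbed.

Things in the scene. Friction and masses are not known exactly. Their poses are not given: they have to be found in the camera images.
- organizer: Pink seven-day pill organizer, standing on one end: 25 mm deep (its x), 35 mm wide (its y), 150 mm tall (its z); 50 to 100 g, one rigid piece (lids stay shut). Origin: centre of the end it stands on. Seven paler lids cover its -x face; +x is the plain back. It starts at the end of the outline away from the stop, back towards the stop within 4 degrees, centred within 6 mm.
- organizer_top (a point): Centre of the organizer's upper end face, 150 mm from its origin along its z. Pushed on the lid face near this end, the organizer tips past about 10 degrees of lean and falls towards the stop, its foot staying nearly where it stood; this end then lies about 15 to 45 mm short of the stop.
- organizer_mid (a point): Centre of the organizer, on its centre line 75 mm from its origin. Once flat it slides easily (about 1 N or less) with a push on its foot end.
- bay: Blue rectangle outlined on the tray floor (flat, nothing to catch on): bay x from -115 to +100 mm, y from -35 to +35 mm. Fixed grey stop bar across its +x end, 70 mm wide, 8 mm thick, 16 mm high. Origin on the tray floor; +x points along the outline to the stop, roughly from the robot's right to its left, slanting up to 55 degrees.
- stop_face (a point): Centre of the stop bar's face that looks into the outline (bay x = +100 mm), 12.5 mm above the tray floor.
- tray: White polypropylene tray, fixed to the ledge, 340 mm (x) x 540 mm (y), rim 6 mm wide and 16 mm high; its floor is 5 mm above the ledge, origin at ledge level under its centre.
- dropper_bottle: Bystander: amber glass dropper bottle, 33 mm diameter, 93 mm tall, black collar and bulb, standing on the tray; loose, origin at the centre of its underside.
- ear_thermometer: Bystander: white ear thermometer, 141 x 40 x 32 mm, lying on the tray, grey probe along its +x; loose, origin at the centre of its underside.
- nail_file: Bystander: steel nail file, 140 x 12 x 4 mm, long along its x, lying near the tray's robot-side edge; loose, origin at the centre of its underside.
- bowl: Bystander: small blue ceramic bowl, 100 mm across, 42 mm tall, on the tray; loose, origin at the centre of its underside.
- tumbler: Bystander: green glass tumbler, 72 mm across, 100 mm tall, on the ledge left of the tray; loose, origin at the centre of its underside.
- glasses_case: Bystander: blue spectacle case, 160 x 60 x 36 mm, on the ledge right of the tray; loose, origin at the centre of its underside.

How it is judged (in metres and radians):
On the way:
1. the organizer has been tipped over and lies on its back, lids up, inside the outline (angle between organizer's own x axis and vertical above 3 rad and angle between organizer's own z axis and vertical between 1.5 and 1.64 rad and y of organizer in the frame of bay between -0.0175 and 0.0175 m and y of organizer_top in the frame of bay between -0.0175 and 0.0175 m and x of organizer in the frame of bay above -0.115 m), for 0.2 s.
At the end, for the whole second after the job is handed in: The organizer lies flat on its back, lids up (within about 4 degrees), wholly between the outline's long sides (each end's centre within 17.5 mm of the middle line), its upper end within 4 mm of the stop's face, at rest; nothing else has been moved (all of step 1 and x of organizer_top in the frame of bay between 0.096 and 0.104 m and linear speed of organizer below 0.01 m/s); the robot touches nothing.
It fails at once if the organizer is lifted or carried (height (world z) of organizer above 0.045 m or height (world z) of organizer_mid above 0.1 m or (angle between organizer's own z axis and vertical above 1.45 rad and height (world z) of organizer_mid above 0.038 m)).
It fails at once if the organizer is shoved more than 30 mm along while still standing (angle between organizer's own z axis and vertical below 0.2 rad and distance of organizer from where it was at the start of the episode above 0.03 m).
It fails at once if a bystander is moved more than 15 mm (distance of any of dropper_bottle, ear_thermometer, nail_file, bowl, tumbler, glasses_case from where it was at the start of the episode above 0.015 m).
It fails at once if the bottle or tumbler is knocked over (angle between any of dropper_bottle, tumbler's own z axis and vertical above 0.4 rad).
It also fails if it takes over 35 s, if anything falls off the work surface, if the arm or the gripper's body presses on something with over 40 N, if the wrist force passes 120 N, or if a joint passes its speed limit or range.

ROBOT

A 7-joint arm with a two-finger parallel gripper is mounted at the origin on the work surface. World frame = base frame: x ahead of the robot, y to its left, z up, the work surface at z = 0. Lengths are in mm, angles in rad, forces in N, time in s.
With the tool pointing down it reaches from about 350 to 775 mm from the base axis. Payload 3.1 kg.
Tool frame: the origin (TCP) lies between the finger pads; the fingertips stand 8 mm ahead of it and the grasp point (between the pads) lies 11 mm behind it (tcp_to_tips is the z of the fingertips in the tool frame, in mm); z points along the fingers, y is the line along which they close (so a half turn about z gives the same grasp; the last joint's range is limited). The gripper opens to 85 mm and grips with 20 to 120 N. Pads are 22 mm wide; open, the fingers measure 114 mm over their backs; the gripper's body (76 mm by 85 mm) begins 54 mm behind the grasp point. The pads swing forward as they close: fully open they stand 13 mm farther back than shut.
Start: joints at [1.288, 0.311, 0.014, 1.512, -0.004, 1.319, -0.027], TCP at [131.196, -534.14, 209.804] pointing down, gripper open.
Joint ranges: [-2.7, 2.7], [-0.3, 1.91], [-1.27, 1.3], [0.12, 2.57], [-1.44, 4.58], [0.2, 2.03], [-3.05, 3.05]. Speed limits (rad/s): [2.79, 2.79, 3.14, 3.14, 3.14, 3.14, 3.14].

INTERFACE

Orientations are given as [roll, pitch, yaw] about the fixed x, y, z axes, in that order (R = Rz(yaw) Ry(pitch) Rx(roll)).
In Python, from bench import observe, snapshot, calibration, finish_job, tcp_to_tips gives the robot as it stands.
- The arm moves only by the tool jog_arm, never from a script. Its argument "plan" is one flat list of numbers, 6 for each row, row after row: the shift along the world's x, y, z in m, then the turn, a rotation vector about the world's x, y, z in rad. A call has 1 to 20 rows; each row shifts and turns the commanded pose from where the row before left it; what a row does not reach is not made up. A row lasts 1/8 s, in which the tool goes at most 62.5 mm and 10.7 degrees, less where a joint would pass 70% of its speed; a pose out of reach is approached as far as the arm can. A call is refused whole if a number of a shift passes 0.0625 or a number of a turn 0.188, either way. A call with a gripper value outside its range is refused whole. "fingers" is the finger opening in m, from 0 to 0.0854, set as the call begins (left out, the last holds). The fingers move at their own pace and stop on an object; "newtons" is the grip in N (left out, the last holds). Time passes only in rows, so rows that do not move let the fingers close. It gives the time, the measured TCP pose, the force and the opening at its end, in the units of the state.
- observe(): the state, without advancing time (a new reading comes with each control period).
- snapshot(name): name is "scene" or "top" or "wrist"; returns the picture (420x560x3 uint8, red, green, blue); there is no depth.
- calibration(name): a dict with "camera_matrix" (3x3 intrinsics, pixels), "rvec" (rotation vector, rad) and "tvec" (3), from world to camera coordinates, as OpenCV has them; the wrist camera has in their place "tool_from_camera" (4x4, takes a point from camera to tool coordinates, whose origin is the TCP and whose axes are the flange's). Camera axes: x right, y down, z forward; pixel columns grow to the right and rows downward; lengths in mm; the calibration is good to about 2 mm. A picture is of the moment at which its call begins: read the wrist's pose just before it. calibration takes no time and is no camera call.
- finish_job(): hands the job in, once; it reports no verdict.
The state is a dict: "time": time; "q": joint angles; "qvel": joint speeds; "effort": joint torques, N m; "eef_pos": TCP position; "tcp_rot": TCP orientation; "force": force on the tool from outside, world axes, zero at the start; "wrist_torque": the same for the moment, N m; "finger_gap": opening from 0.0 (shut) to 1.0 (fully open).
Only numpy, scipy, OpenCV 4.12 (cv2) and the standard library are available. Lean on these libraries where they do the work, as an engineer would, in place of code of your own. Each camera call takes 0.05 s, during which the arm holds its last target. There are 200 camera calls.

## Working session

There is one attempt and no reset: what is moved stays moved. The work goes in short steps, Python scripts to look and compute and a tool call to move; the robot and the scene stay as the last step left them, time stands still between calls to the robot, and variables do not carry over. Pictures are saved under pics/ and viewed, on a budget of 15 in all, crops included, one or two more only if the job needs it, and the job is handed in when it is done.

Besides the shell and the picture viewer there is one more tool, called after "Request:" by a JSON object that holds its "op" and its "data". jog_arm: Moves the arm, as the interface text tells. Its arguments: {"type":"object","properties":{"plan":{"type":"array","items":{"type":"number"}},"fingers":{"type":"number"},"newtons":{"type":"number"}},"required":["plan"]}

```bash
mkdir -p pics
cat > h.py <<'E'
import numpy as np,cv2
from bench import *
def cam(n):
    c=calibration(n);return np.array(c["camera_matrix"],float),cv2.Rodrigues(np.array(c["rvec"],float))[0],np.array(c["tvec"],float).ravel()
def ray(n,uv,z):
    K,R,t=cam(n);d=R.T@np.linalg.solve(K,[uv[0],uv[1],1]);o=-R.T@t
    return o+d*(z-o[2])/d[2]
def proj(n,p):
    K,R,t=cam(n);q=K@(R@np.array(p,float)+t);return q[:2]/q[2]
def save(n,f):
    im=snapshot(n);cv2.imwrite(f,im[:,:,::-1]);return im
E
python3 - <<'E'
from h import *
print(observe());print(tcp_to_tips)
for n in("top","scene"):
    save(n,f"pics/{n}0.png");K,R,t=cam(n);print(n,-R.T@t,K[0,0])
E
```

```text
{'time': 0.0, 'q': array([ 1.28826472,  0.31172963,  0.01398997,  1.51307839, -0.00437604,
        1.31916349, -0.02718655]), 'qvel': array([ 1.88692827e-03,  2.03309255e-03,  7.67859303e-06, -1.08637430e-04,
       -9.37116630e-04,  5.21975697e-04,  8.37740814e-04]), 'effort': array([-3.60537088e-04, -3.79924428e+01,  1.45755750e-01, -2.30596626e+01,
        1.20910324e-02,  1.37055336e-02,  1.72717201e-06]), 'eef_pos': array([ 130.99710534, -533.37184986,  208.71032652]), 'tcp_rot': array([-3.13924712e+00,  1.18821690e-04,  2.40929810e-01]), 'force': array([ 0.99951146, -0.55446296, -0.04785801]), 'wrist_torque': array([ 0.01887322,  0.00444108, -0.00770537]), 'finger_gap': 1.0003263999161305}
8.0
top [4.24206666e+02 1.03343343e+00 1.20435272e+03] 403.20876569214477
scene [1158.33844439 -848.03366428  945.27003446] 453.7333338932988
```

View pics/top0.png

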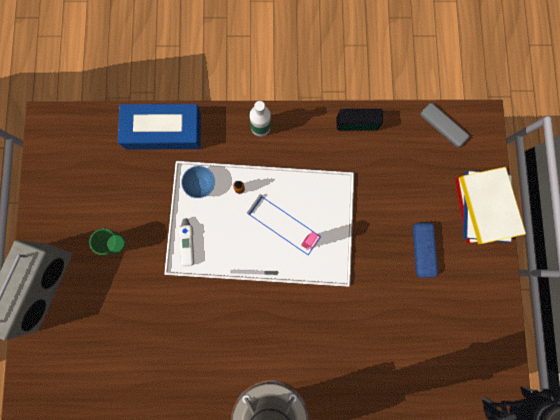

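View pics/scene0.png

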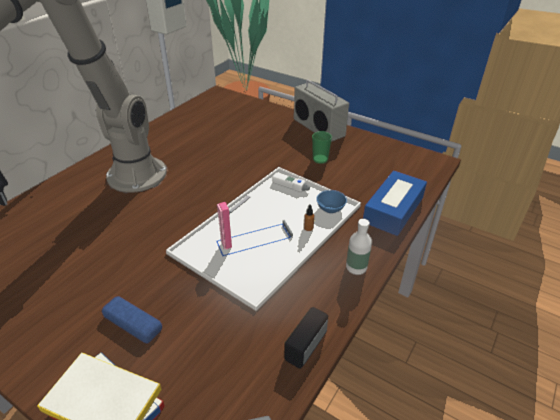

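The top view shows the organizer near (311,241), the stop near (257,206), the bottle at (239,187), and the arm out of the way at lower right. I'll refine this by colour segmentation.

Run:
```python
from h import *
im=cv2.imread("pics/top0.png");hsv=cv2.cvtColor(im,cv2.COLOR_BGR2HSV)
x0,y0,x1,y1=240,185,330,262
c=hsv[y0:y1,x0:x1]
pink=((c[...,0]>150)|(c[...,0]<8))&(c[...,1]>50)&(c[...,2]>90)
blue=(c[...,0]>95)&(c[...,0]<140)&(c[...,1]>60)
ys,xs=np.nonzero(blue);xs=xs+x0;ys=ys+y0
P=np.array([ray("top",(u,v),5)[:2] for u,v in zip(xs,ys)]).astype(np.float32)
r=cv2.minAreaRect(P);print("blue rect",r,cv2.boxPoints(r).round(1).tolist())
ys,xs=np.nonzero(pink);xs=xs+x0;ys=ys+y0
print("pink",len(xs),xs.min(),xs.max(),ys.min(),ys.max())
big=cv2.resize(im[y0:y1,x0:x1],None,fx=8,fy=8,interpolation=cv2.INTER_CUBIC);cv2.imwrite("pics/crop0.png",big[:600,:800])
```

```text
blue rect ((553.4482421875, -50.87140655517578), (216.06666564941406, 70.44253540039062), 54.45023727416992) [[462.0, -118.30000305175781], [519.2999877929688, -159.1999969482422], [644.9000244140625, 16.5], [587.5999755859375, 57.5]]
pink 190 301 318 232 249
```

View pics/crop0.png

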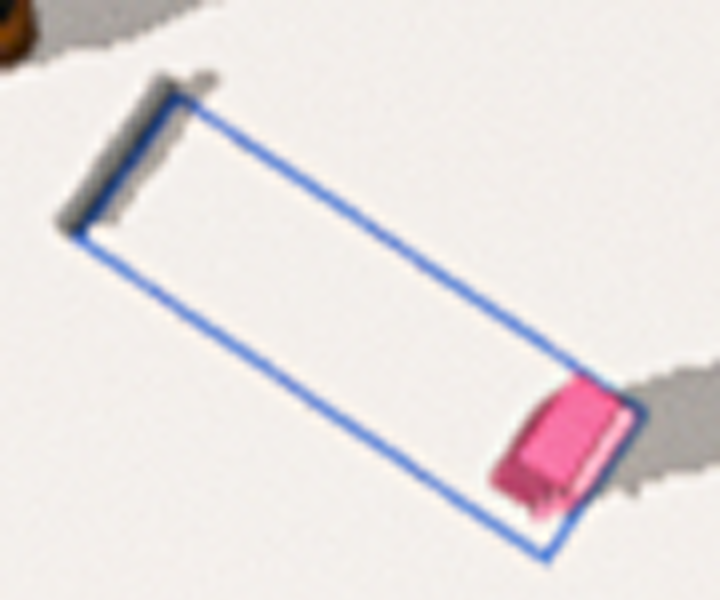

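```bash
cat >> h.py <<'E'
U=np.array([.5815,.8135]);V=np.array([-.8135,.5815]);B=np.array([557.8,-44.8])
def bay(p): d=np.array(p[:2])-B;return np.array([d@U,d@V])
def world(b): return B+b[0]*U+b[1]*V
def mask(f,n):
    im=cv2.imread(f);h=cv2.cvtColor(im,cv2.COLOR_BGR2HSV);m=((h[...,0]>150)|(h[...,0]<6))&(h[...,1]>(55 if n=="top" else 60))&(h[...,2]>90)
    m=m.astype(np.uint8);k,l,s,_=cv2.connectedComponentsWithStats(m)
    q=proj(n,[*world([-40,0]),20])  # keep blobs near the bay
    keep=np.zeros_like(m)
    for i in range(1,k):
        c=s[i,:2]+s[i,2:4]/2
        if np.hypot(*(c-q))<70 and s[i,4]>30: keep[l==i]=1
    return keep
def fit(masks,corners,p0):
    from scipy.optimize import minimize
    S=6
    def cost(p):
        e=0;C=corners(p)
        for n,m in masks.items():
            q=np.array([proj(n,c) for c in C]);h=cv2.convexHull(q.astype(np.float32))
            r=np.zeros((420*S,560*S),np.uint8);cv2.fillConvexPoly(r,np.round((h+.5)*S-.5).astype(np.int32),255)
            r=cv2.resize(r,(560,420),interpolation=cv2.INTER_AREA)/255.
            e+=abs(r-m).sum()/m.sum()
        return e
    r=minimize(cost,p0,method="Nelder-Mead",options=dict(initial_simplex=np.array([p0]+[np.array(p0)+d for d in np.diag([8,8,.12])]),maxiter=90))
    return r.x,r.fun
def stand(p):
    c,s=np.cos(p[2]),np.sin(p[2]);C=[]
    for a in(-12.5,12.5):
        for b in(-17.5,17.5):
            w=world([p[0]+a*c-b*s,p[1]+a*s+b*c]);C+=[[*w,5],[*w,155]]
    return C
def flat(p): # p: bay x,y of middle, yaw
    c,s=np.cos(p[2]),np.sin(p[2]);C=[]
    for a in(-75,75):
        for b in(-17.5,17.5):
            w=world([p[0]+a*c-b*s,p[1]+a*s+b*c]);C+=[[*w,5],[*w,30]]
    return C
E
python3 - <<'E'
from h import *
M={n:mask(f"pics/{n}0.png",n) for n in("top","scene")}
print({n:m.sum() for n,m in M.items()})
for k in (["top"],["scene"],["top","scene"]):
    print(k,fit({n:M[n] for n in k},stand,[-100,0,0]))
for d in((0,0),(-45,0),(45,0)): print(world([-150+0,0]),world([-100,0]))
print("bottle",ray("top",(239,189),50),bay(ray("top",(239,189),50)), "stop face scene", proj("scene",[*world([100,0]),20]))
E
```

```text
{'top': np.uint64(187), 'scene': np.uint64(455)}
['top'] (array([-9.15588604e+01,  4.89683380e+00, -3.05442890e-02]), np.float64(0.11309636153926814))
['scene'] (array([-92.10480945,   5.12380727,  -0.1372037 ]), np.float64(0.09912518853695325))Traceback (most recent call last):
  File "<stdin>", line 5, in <module>
  File "h.py", line 35, in fit
    r=minimize(cost,p0,method="Nelder-Mead",options=dict(initial_simplex=np.array([p0]+[np.array(p0)+d for d in np.diag([8,8,.12])]),maxiter=90))
    res = _minimize_neldermead(fun, x0, args, callback, bounds=bounds,
                               **options)
    fsim[j] = func(sim[j])
              ~~~~^^^^^^^^
    fx = function(np.copy(x), *(wrapper_args + args))
  File "h.py", line 30, in cost
    q=np.array([proj(n,c) for c in C]);h=cv2.convexHull(q.astype(np.float32))
                ~~~~^^^^^
  File "h.py", line 9, in proj
    K,R,t=cam(n);q=K@(R@np.array(p,float)+t);return q[:2]/q[2]
          ~~~^^^
  File "h.py", line 4, in cam
    c=calibration(n);return np.array(c["camera_matrix"],float),cv2.Rodrigues(np.array(c["rvec"],float))[0],np.array(c["tvec"],float).ravel()
ValueError: time passes only in moves, steps and waits
```

Request:
{"op": "jog_arm", "data": {"plan": [0.0333,0.0365,0,0,0,0.068,0.0333,0.0365,0,0,0,0.068,0.0333,0.0365,0,0,0,0.068,0.0333,0.0365,0,0,0,0.068,0.0333,0.0365,0,0,0,0.068,0.0333,0.0365,0,0,0,0.068,0.0333,0.0365,0,0,0,0.068,0.0333,0.0365,0,0,0,0.068,0.0333,0.0365,0,0,0,0.068,0.0333,0.0365,0,0,0,0.068,0,0,0,0,0,0,0,0,0,0,0,0], "fingers": 0, "newtons": 30}}

```text
time: 1.6
eef_pos: [463.4, -169.8, 209.3]
tcp_rot: [-3.141, 0.001, 0.92]
force: [-0.1, -0.8, 0.3]
finger_gap: 0.004
```

Request:
{"op": "jog_arm", "data": {"plan": [0,0.0015,-0.036,0,0,0,0,0,-0.036,0,0,0,0,0,0,0,0,0]}}

```text
time: 1.98
eef_pos: [460.3, -168.8, 135.1]
tcp_rot: [-3.135, 0.003, 0.917]
force: [0.8, 0.2, 0.1]
finger_gap: 0.001
```

```bash
sed -i 's/^def cam(n):/import functools\n@functools.lru_cache\ndef cam(n):/' h.py
python3 - <<'E'
from h import *
print(bay(observe()["eef_pos"]))
a=save("top","pics/t1.png");b=save("scene","pics/s1.png")
A=cv2.resize(a[160:290,220:350],(400,400),interpolation=cv2.INTER_CUBIC);Bb=cv2.resize(b[140:270,150:280],(400,400),interpolation=cv2.INTER_CUBIC)
cv2.imwrite("pics/c1.png",np.hstack([A,Bb])[:,:,::-1])
E
```

```text
[-157.56419643    7.20413422]
```

View pics/c1.png

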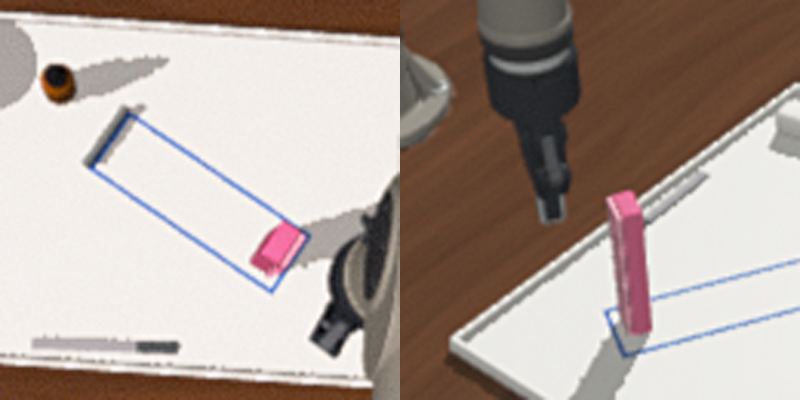

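Run:
```python
from h import *
p=observe()["eef_pos"].copy();print(p)
p[2]-=8
for n,o in(("top",(220,160)),("scene",(150,140))): print(n,proj(n,p),(proj(n,p)-o)*400/130)
print(ray("top",(327,270),127),bay(ray("top",(327,270),127)))
```

```text
[ 464.01824985 -169.02019857  138.5470785 ]
top [331.21354278 253.11713895] [342.19551625 286.51427368]
scene [201.0417559  217.42410467] [157.05155662 238.22801438]
[ 419.76556975 -156.95666542  127.        ] [-171.50646851   47.07190807]
```

Run:
```python
from h import *
P=[]
for n in("top","scene"):
    K,R,t=cam(n);P.append(K@np.c_[R,t])
X=cv2.triangulatePoints(P[0],P[1],np.array([[327.],[270.]]),np.array([[198.8],[210.]]));X=(X[:3]/X[3]).ravel();print(X,bay(X),[proj(n,X) for n in("top","scene")])
a=cv2.imread("pics/t1.png")[205:285,300:380];b=cv2.imread("pics/s1.png")[140:220,160:240]
f=lambda i:cv2.resize(i,(400,400),interpolation=cv2.INTER_CUBIC)
w=snapshot("wrist")[:,:,::-1]; cv2.imwrite("pics/c2.png",np.vstack([np.hstack([f(a),f(b)]),np.hstack([cv2.resize(w,(266,200)),np.zeros((200,534,3),np.uint8)])]))
for n in("top","scene"):
  for z in(0,60,120,200): 
    p=observe()["eef_pos"].copy();p[2]=130+z;print(n,z,(proj(n,p)-((300,205) if n=="top" else (160,140)))*5)
```

```text
[ 428.05942694 -150.06383511  127.55428736] [-161.07627309   44.33303607] [array([324.34075545, 266.87002284]), array([195.79409593, 209.99810291])]
top 0 [155.64612493 238.94756834]
top 60 [174.34688966 234.18759039]
top 120 [195.3776079  228.83456036]
top 200 [227.86372176 220.56574419]
scene 0 [206.68260403 388.3440235 ]
scene 60 [194.85287025 303.09042242]
scene 120 [182.25000195 212.26505584]
scene 200 [164.10655673  81.51029239]
```

View pics/c2.png

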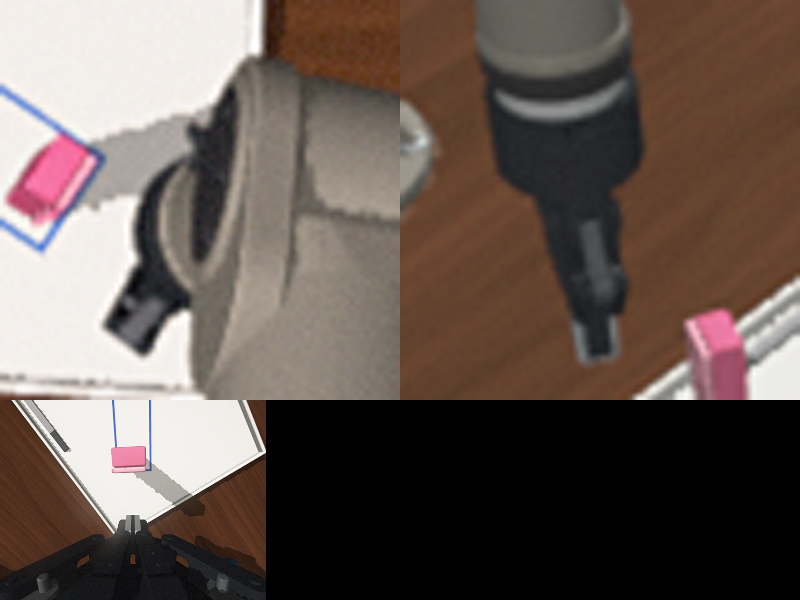

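Run:
```python
from h import *
from scipy.spatial.transform import Rotation as Ro
c=calibration("wrist");K=np.array(c["camera_matrix"]);T=np.linalg.inv(np.array(c["tool_from_camera"]))
def pt(p): q=K@(T@[*p,1])[:3];return (q[:2]/q[2]).round(1)
for z in(-20,-11,0,8): print(z,pt((0,0,z)),(pt((0,0,z))*266/560+[0,400]).round(1))
s=observe();R=Ro.from_euler("xyz",s["tcp_rot"]).as_matrix()
for C in stand([-92,5,-.06])[1::2]: print((pt(R.T@(np.array(C)-s["eef_pos"]))*266/560+[0,400]).round(1))
for b in([-115,-35],[-115,35]): print((pt(R.T@(np.array([*world(b),5])-s["eef_pos"]))*266/560+[0,400]).round(1))
print(s["eef_pos"],s["tcp_rot"],bay(s["eef_pos"]))
```

```text
-20 [281.1 254.7] [133.5 521. ]
-11 [281.  247.8] [133.5 517.7]
0 [280.9 240.2] [133.4 514.1]
8 [280.8 235.2] [133.4 511.7]
[147.1 473.6]
[112.4 472.6]
[148.4 447.5]
[112.2 446.4]
[151.4 470.3]
[116.7 471.4]
[ 464.9077867  -168.91011279  139.29255232] [ 3.13894913e+00 -3.57498816e-04  9.18985482e-01] [-154.98039879    3.39778493]
```

Request:
{"op": "jog_arm", "data": {"plan": [-0.0024,0.0017,-0.01,0,0,0,0.0055,0.0071,0,0,0,0,0.0055,0.0071,0,0,0,0,0.0055,0.0071,0,0,0,0,0.0055,0.0071,0,0,0,0,0.0037,0.0047,0,0,0,0,0.0037,0.0047,0,0,0,0]}}

```text
time: 3.0
eef_pos: [491.4, -127.9, 127.8]
tcp_rot: [-3.142, 0.0, 0.921]
force: [0.0, -0.1, -0.1]
finger_gap: 0.009
```

Run:
```python
from h import *
s=observe();print(bay(s["eef_pos"]),s["force"])
b=save("scene","pics/s2.png")[140:270,150:280];w=snapshot("wrist")
cv2.imwrite("pics/c3.png",np.hstack([cv2.resize(b,(400,400),interpolation=cv2.INTER_CUBIC),cv2.resize(w[20:420,80:480],(400,400))])[:,:,::-1])
```

```text
[-106.19678888    5.68430635] [ 0.01801482 -0.07432071 -0.13073504]
```

View pics/c3.png

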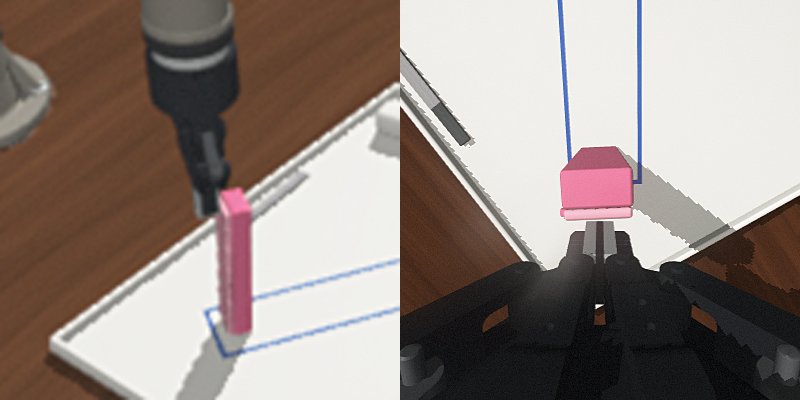

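The shut fingers stand centred just behind the lid face and close to contact, with the tips below its top edge. The push can go ahead.

Request:
{"op": "jog_arm", "data": {"plan": [0.0037,0.0047,0,0,0,0,0.0037,0.0047,0,0,0,0,0.0037,0.0047,0,0,0,0,0.0037,0.0047,0,0,0,0,0.0037,0.0047,0,0,0,0,0.0037,0.0047,0,0,0,0,0.0037,0.0047,0,0,0,0,0,0,0,0,0,0]}}

```text
time: 4.1
eef_pos: [517.4, -94.5, 127.8]
tcp_rot: [-3.142, -0.0, 0.922]
force: [-0.1, 0.6, 0.0]
finger_gap: 0.001
```

Run:
```python
from h import *
s=observe();print(bay(s["eef_pos"]),s["force"])
b=save("scene","pics/s3.png")[140:270,150:280];w=snapshot("wrist")
cv2.imwrite("pics/c4.png",np.hstack([cv2.resize(b,(400,400),interpolation=cv2.INTER_CUBIC),cv2.resize(w[20:420,80:480],(400,400))])[:,:,::-1])
```

```text
[-63.89168346   3.93823345] [-0.08892485  0.55609898  0.03707274]
```

View pics/c4.png

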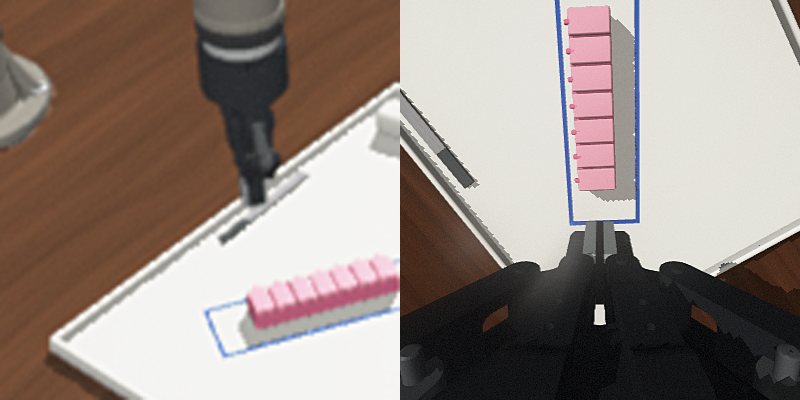

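Request:
{"op": "jog_arm", "data": {"plan": [-0.0265,-0.035,0,0,0,0,-0.0265,-0.035,0,0,0,0,0,0,0,0,0,0]}}

```text
time: 4.58
eef_pos: [461.2, -170.0, 127.5]
tcp_rot: [-3.141, 0.004, 0.912]
force: [0.0, -0.9, 0.6]
finger_gap: 0.003
```

```bash
cat >> h.py <<'E'
def pinkw():
    from scipy.spatial.transform import Rotation as Ro
    c=calibration("wrist");K=np.array(c["camera_matrix"]);T=np.array(c["tool_from_camera"])
    s=observe();im=snapshot("wrist");R=Ro.from_euler("xyz",s["tcp_rot"]).as_matrix()
    h=cv2.cvtColor(im,cv2.COLOR_RGB2HSV);m=((h[...,0]>150)|(h[...,0]<6))&(h[...,1]>60)&(h[...,2]>120);m=cv2.morphologyEx(m.astype(np.uint8),cv2.MORPH_OPEN,np.ones((7,7)))
    ys,xs=np.nonzero(m);d=np.linalg.solve(K,np.c_[xs,ys,np.ones(len(xs))].T)
    D=R@(T[:3,:3]@d);O=R@T[:3,3]+s["eef_pos"]
    def at(z): W=O[:,None]+D*((z-O[2])/D[2]);return np.array([bay(p) for p in W.T[:, :2]]).astype(np.float32)
    return im,cv2.minAreaRect(at(30)),s
E
python3 - <<'E'
from h import *
im,r,s=pinkw();print("wrist rect",r,cv2.boxPoints(r).round(1).tolist(),bay(s["eef_pos"]))
for n in("top","scene"):
    save(n,f"pics/{n}4.png")
M={n:mask(f"pics/{n}4.png",n) for n in("top","scene")};print({n:m.sum() for n,m in M.items()})
for k in(["top"],["scene"]): print(k,fit({n:M[n] for n in k},flat,[-5,5,0.03]))
E
```

```text
wrist rect ((-21.204055786132812, 6.465648651123047), (25.663372039794922, 28.80339813232422), 1.295559048652649) [[-34.400001525878906, 20.600000381469727], [-33.70000076293945, -8.199999809265137], [-8.100000381469727, -7.599999904632568], [-8.699999809265137, 21.200000762939453]] [-158.02743006    5.75241743]
{'top': np.uint64(615), 'scene': np.uint64(415)}
['top'] (array([-0.29011897,  6.18133627,  0.01935271]), np.float64(0.07263510282161645))
['scene'] (array([-2.33024691,  2.10185185,  0.06300926]), np.float64(0.7242523033309711))
```

Request:
{"op": "jog_arm", "data": {"plan": [0.0204,0.0285,0,0,0,0.04,0,0,-0.0535,0,0,0,0,0,-0.04,0,0,0,0,0,-0.0135,0,0,0,0,0,0,0,0,0,0,0,0,0,0,0]}}

```text
time: 5.48
eef_pos: [486.4, -136.8, 22.5]
tcp_rot: [3.138, -0.001, 0.961]
force: [-0.2, -0.5, -0.3]
finger_gap: 0.002
```

Run:
```python
from h import *
s=observe();print(bay(s["eef_pos"]),s["eef_pos"],s["force"],s["tcp_rot"])
b=save("scene","pics/s5.png")[140:270,150:280];w=snapshot("wrist")
cv2.imwrite("pics/c5.png",np.hstack([cv2.resize(b,(400,400),interpolation=cv2.INTER_CUBIC),cv2.resize(w[20:420,80:480],(400,400))])[:,:,::-1])
```

```text
[-116.30892658    4.56963484] [ 486.44357384 -136.76701263   22.48259818] [-0.2497969  -0.46301314 -0.2620515 ] [ 3.13818202e+00 -1.41144872e-03  9.61281257e-01]
```

View pics/c5.png

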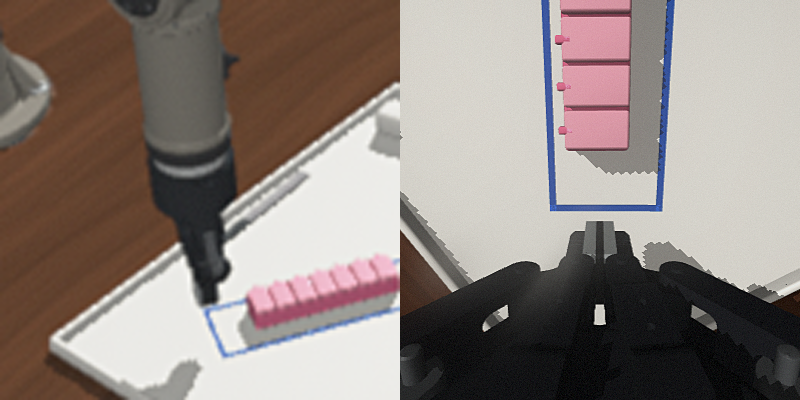

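Request:
{"op": "jog_arm", "data": {"plan": [0.0047,0.0065,0,0,0,0,0.0047,0.0065,0,0,0,0,0.0047,0.0065,0,0,0,0,0.0023,0.0033,0,0,0,0,0.0023,0.0033,0,0,0,0,0.0023,0.0033,0,0,0,0,0.0023,0.0033,0,0,0,0,0.0023,0.0033,0,0,0,0,0,0,0,0,0,0]}}

```text
time: 6.7
eef_pos: [510.3, -100.3, 20.8]
tcp_rot: [3.142, -0.0, 0.962]
force: [0.4, -0.9, 0.8]
finger_gap: -0.001
```

```bash
cat > chk.py <<'E'
from h import *
import sys
s=observe();print(bay(s["eef_pos"]),s["eef_pos"],s["force"])
f="pics/top%s.png"%sys.argv[1];save("top",f)
m=mask(f,"top");print(m.sum(),fit({"top":m},flat,[10,6,.02]))
E
python3 chk.py 6
```

```text
[-72.75224649   6.3577534 ] [ 510.31895146 -100.2911085    20.83332062] [ 0.35836623 -0.9459737   0.81313122]
484 (array([1.78935646e+01, 6.83675793e+00, 1.73083610e-02]), np.float64(0.35165289256198345))
```

Request:
{"op": "jog_arm", "data": {"plan": [0.0012,0.0016,0,0,0,0,0.0012,0.0016,0,0,0,0,0.0012,0.0016,0,0,0,0,0.0012,0.0016,0,0,0,0,0,0,0,0,0,0]}}

```text
time: 7.38
eef_pos: [515.1, -94.1, 20.8]
tcp_rot: [3.142, -0.0, 0.961]
force: [-0.3, -0.9, -0.4]
finger_gap: 0.003
```

Run:
```python
from h import *
s=observe();print(bay(s["eef_pos"]),s["force"])
t=save("top","pics/t7.png")[180:260,240:320];w=snapshot("wrist")
cv2.imwrite("pics/c7.png",np.hstack([cv2.resize(t,(400,400),interpolation=cv2.INTER_CUBIC),cv2.resize(w[0:400,80:480],(400,400))])[:,:,::-1])
```

```text
[-64.93386458   6.12812659] [-0.26214611 -0.86574861 -0.38307026]
```

View pics/c7.png

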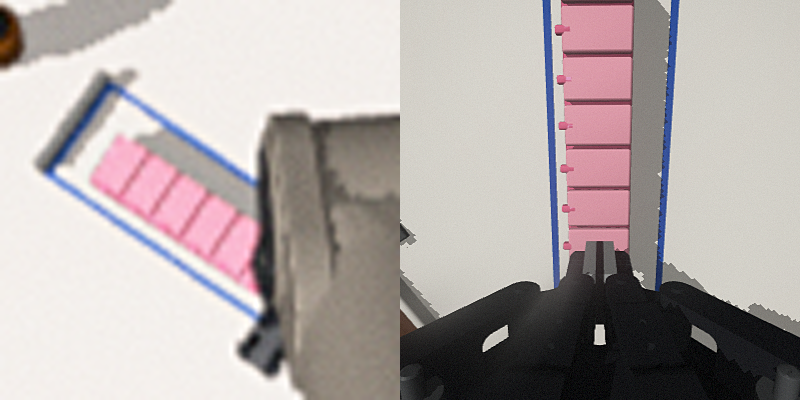

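Run:
```python
from h import *
T=np.array(calibration("wrist")["tool_from_camera"]);print(T.round(2).tolist())
e=(240+108/5,180+159/5)
for z in(5,30): print(bay(ray("top",e,z)))
b=cv2.imread("pics/t7.png")
s=save("scene","pics/s7.png")[140:240,180:280];cv2.imwrite("pics/c8.png",cv2.resize(s[:,:,::-1],(600,600),interpolation=cv2.INTER_CUBIC))
```

```text
[[0.0, -0.97, -0.26, 65.25], [1.0, 0.0, -0.0, -0.89], [0.0, -0.26, 0.97, -164.42], [0.0, 0.0, 0.0, 1.0]]
[71.34315012  5.87511766]
[69.01393173  8.57355656]
```

View pics/c8.png

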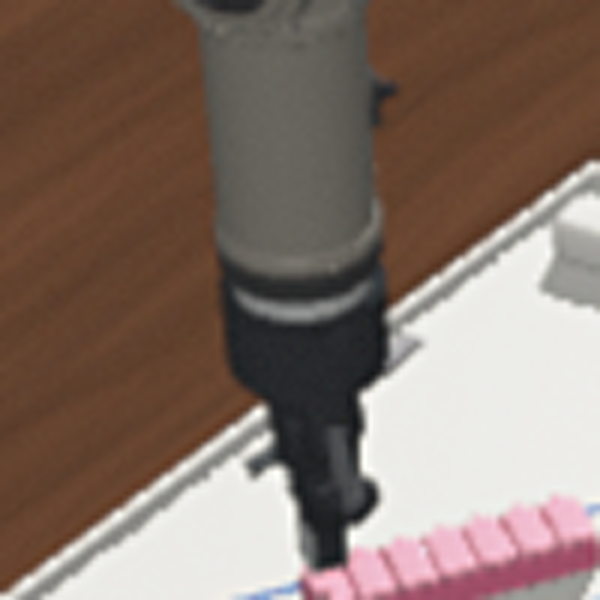

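The fingertips are over the first lid and not touching it, so they really sit about 17 mm higher than `tcp_to_tips` implies. The scene view showed the same earlier. I'll back off and go lower, watching the force.

Request:
{"op": "jog_arm", "data": {"plan": [0,0,0.01,0,0,0,-0.0125,-0.0172,0,0,0,0,-0.0125,-0.0172,0,0,0,0,0,0,-0.008,0,0,0,0,0,-0.006,0,0,0,0,0,-0.002,0,0,0,0,0,0,0,0,0]}}

```text
time: 8.4
eef_pos: [490.1, -127.8, 14.5]
tcp_rot: [-3.141, -0.0, 0.962]
force: [-0.3, 1.3, 0.7]
finger_gap: -0.003
```

Run:
```python
from h import *
s=observe();print(bay(s["eef_pos"]),s["eef_pos"],s["force"])
t=save("top","pics/t9.png");m=mask("pics/t9.png","top");print(m.sum(),fit({"top":m},flat,[0,6,.02]))
b=save("scene","pics/s9.png")[160:240,180:260];w=snapshot("wrist")
for z in(-10,-8,0,8): 
    p=s["eef_pos"].copy();p[2]-=z;print(z,(proj("scene",p)-(180,160))*5)
cv2.imwrite("pics/c9.png",np.hstack([cv2.resize(b,(400,400),interpolation=cv2.INTER_CUBIC),w[80:420,120:460].repeat(1,0).copy() if 0 else cv2.resize(w[120:320,180:380],(400,400))])[:,:,::-1])
```

```text
[-106.85006078    6.78368793] [ 490.14305143 -127.78407521   14.53080575] [-0.2501785   1.33999735  0.67169143]
616 (array([-0.98080901,  6.33973926,  0.02033513]), np.float64(0.07062643239113828))
-10 [204.44488037 401.78427578]
-8 [204.70924179 404.25546785]
0 [205.76164398 414.09309094]
8 [206.80604563 423.85592679]
```

View pics/c9.png

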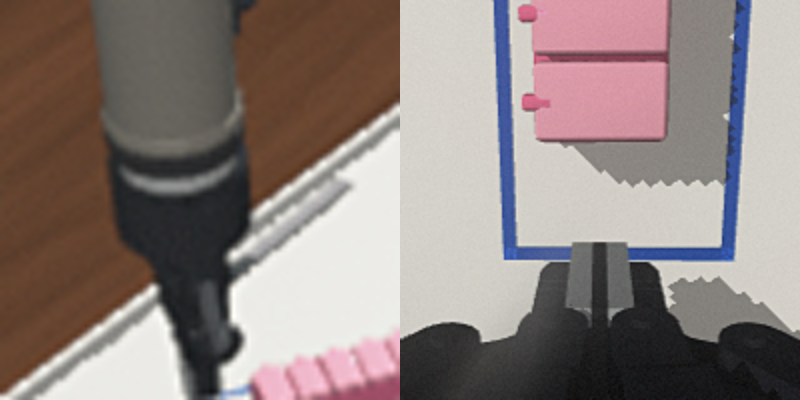

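Request:
{"op": "jog_arm", "data": {"plan": [0,0,-0.002,0,0,0,0,0,-0.002,0,0,0,0,0,0,0,0,0]}}

```text
time: 8.93
eef_pos: [489.7, -128.8, 10.6]
tcp_rot: [-3.141, 0.0, 0.961]
force: [-0.2, 0.4, 0.7]
finger_gap: 0.001
```

Request:
{"op": "jog_arm", "data": {"plan": [0,0,-0.002,0,0,0,0,0,0,0,0,0]}}

```text
time: 9.18
eef_pos: [489.7, -128.8, 8.6]
tcp_rot: [-3.141, 0.0, 0.961]
force: [-0.6, 0.6, -0.2]
finger_gap: -0.001
```

Run:
```python
from h import *
s=observe();print(bay(s["eef_pos"]),s["eef_pos"],s["force"])
b=save("scene","pics/s10.png")[180:260,180:260]
for z in(-10,-8,0,8): 
    p=s["eef_pos"].copy();p[2]-=z;print(z,(proj("scene",p)-(180,180))*7)
cv2.imwrite("pics/c10.png",cv2.resize(b,(560,560),interpolation=cv2.INTER_CUBIC)[:,:,::-1])
```

```text
[-107.87855546    6.55809044] [ 489.72847403 -128.75201366    8.62855435] [-0.58805132  0.6067332  -0.20022903]
-10 [285.09426323 433.64611008]
-8 [285.46452899 437.08654744]
0 [286.93854559 450.78282266]
8 [288.40138405 464.37523291]
```

View pics/c10.png

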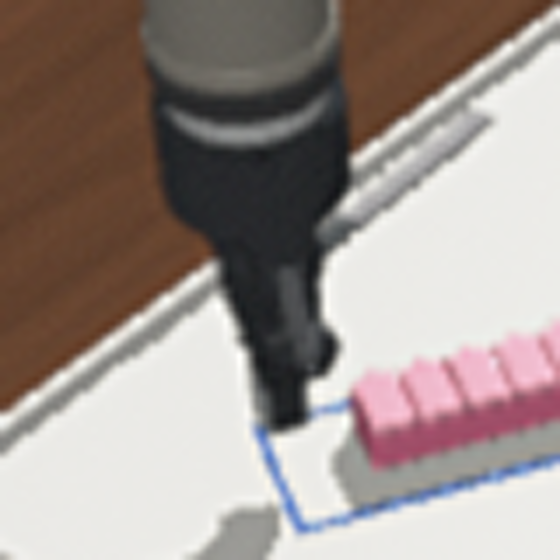

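Request:
{"op": "jog_arm", "data": {"plan": [0,0,-0.002,0,0,0,0,0,-0.002,0,0,0,0,0,0,0,0,0]}}

```text
time: 9.6
eef_pos: [489.7, -128.7, 4.6]
tcp_rot: [-3.141, 0.0, 0.961]
force: [0.9, -0.4, 0.5]
finger_gap: -0.002
```

Request:
{"op": "jog_arm", "data": {"plan": [0.0041,0.0057,0,0,0,0,0.0041,0.0057,0,0,0,0,0.0023,0.0033,0,0,0,0,0.0023,0.0033,0,0,0,0,0.0023,0.0033,0,0,0,0,0.0023,0.0033,0,0,0,0,0.0023,0.0033,0,0,0,0,0.0023,0.0033,0,0,0,0,0,0,0,0,0,0]}}

```text
time: 10.72
eef_pos: [512.3, -96.7, 4.8]
tcp_rot: [3.142, -0.001, 0.962]
force: [-0.4, 0.2, -0.7]
finger_gap: -0.002
```

```bash
cat > chk.py <<'E'
from h import *
import sys
s=observe();print(bay(s["eef_pos"]),s["eef_pos"],s["force"])
f="pics/top%s.png"%sys.argv[1];save("top",f)
m=mask(f,"top")
# far edge of the pink blob in bay coords at lid height
ys,xs=np.nonzero(m);P=np.array([bay(ray("top",(u,v),30)) for u,v in zip(xs,ys)])
print("max x",np.percentile(P[:,0],[97,99,100]),"width y at far 40mm",np.percentile(P[P[:,0]>P[:,0].max()-40][:,1],[1,99]))
E
python3 - <<'E'
from h import *
m=mask("pics/t9.png","top");ys,xs=np.nonzero(m);P=np.array([bay(ray("top",(u,v),30)) for u,v in zip(xs,ys)]);print("before",np.percentile(P[:,0],[97,99,100]))
E
python3 chk.py 11
```

```text
before [67.87919271 71.0808755  73.85305935]
[-68.64118822   6.82275419] [512.33140564 -96.6760917    4.80943487] [-0.39089001  0.20983952 -0.71887632]
max x [88.34427038 90.96352297 92.45115442] width y at far 40mm [-9.48839131 24.69447727]
```

Request:
{"op": "jog_arm", "data": {"plan": [0.0012,0.0016,0,0,0,0,0.0012,0.0016,0,0,0,0,0.0006,0.0008,0,0,0,0,0,0,0,0,0,0]}}

```text
time: 11.28
eef_pos: [515.0, -93.3, 4.8]
tcp_rot: [3.142, -0.0, 0.961]
force: [-0.2, -0.1, -0.2]
finger_gap: -0.0
```

Request:
{"op": "jog_arm", "data": {"plan": [0.0006,0.0008,0,0,0,0,0,0,0,0,0,0]}}

```text
time: 11.52
eef_pos: [515.5, -92.8, 4.8]
tcp_rot: [3.142, 0.0, 0.961]
force: [-0.3, -1.3, 0.5]
finger_gap: 0.003
```

Request:
{"op": "jog_arm", "data": {"plan": [0.0006,0.0008,0,0,0,0,0,0,0,0,0,0]}}

```text
time: 11.78
eef_pos: [516.2, -91.8, 4.8]
tcp_rot: [3.141, -0.0, 0.961]
force: [-0.5, -1.1, -0.6]
finger_gap: -0.001
```

```bash
python3 chk.py 12
```

```text
[-62.45912809   6.50905312] [516.18176012 -91.829037     4.82225449] [-0.46956374 -1.11276215 -0.55517426]
max x [94.51358475 96.92951555 98.30682607] width y at far 40mm [-9.48080438 25.35335951]
```

Roughly 1 mm to go. I'll continue in 1 mm steps until the force rises.

Request:
{"op": "jog_arm", "data": {"plan": [0.0006,0.0008,0,0,0,0,0,0,0,0,0,0]}}

```text
time: 12.08
eef_pos: [516.6, -91.3, 4.8]
tcp_rot: [-3.142, 0.0, 0.961]
force: [-0.1, -0.4, 0.9]
finger_gap: 0.001
```

Request:
{"op": "jog_arm", "data": {"plan": [0.0006,0.0008,0,0,0,0,0,0,0,0,0,0]}}

```text
time: 12.32
eef_pos: [516.7, -91.2, 4.7]
tcp_rot: [-3.141, 0.002, 0.96]
force: [-2.4, -3.0, 2.4]
finger_gap: -0.001
```

```bash
python3 chk.py 13
```

```text
[-61.63894351   6.50003153] [516.66607309 -91.16701292   4.72486989] [-2.40815214 -3.00076592  2.37925824]
max x [95.20493954 97.61835645 99.34173654] width y at far 40mm [-9.48649458 25.11119593]
```

The force rose to about 4.5 N and the tool stalled, so the organizer's end is on the stop. I'll back off, lift and check.

Request:
{"op": "jog_arm", "data": {"plan": [-0.0023,-0.0033,0,0,0,0,-0.012,-0.0165,0,0,0,0,-0.012,-0.0165,0,0,0,0,0,0,0.05,0,0,0,0,0,0.05,0,0,0,-0.03,-0.03,0.03,0,0,0,-0.03,-0.03,0,0,0,0,0,0,0,0,0,0]}}

```text
time: 13.38
eef_pos: [429.2, -189.7, 135.2]
tcp_rot: [3.14, 0.001, 0.955]
force: [0.3, 0.7, -0.4]
finger_gap: -0.0
```

```bash
python3 chk.py 14
python3 - <<'E'
from h import *
m=mask("pics/top14.png","top");print(fit({"top":m},flat,[25,6,.02]))
a=cv2.imread("pics/top14.png")[150:290,160:360];b=cv2.imread("pics/top0.png")[150:290,160:360]
f=lambda i:cv2.resize(i,(800,560),interpolation=cv2.INTER_CUBIC)[:,:]
cv2.imwrite("pics/c14.png",f(a))
d=cv2.absdiff(a,b).max(2);
for n,(x0,y0,x1,y1) in dict(bowl=(178,160,218,200),bottle=(230,178,248,196),therm=(174,212,198,270),file=(228,264,282,278)).items(): print(n,d[y0-150:y1-150,x0-160:x1-160].max())
E
```

```text
[-192.62233723   20.32891062] [ 429.24283604 -189.68794885  135.16651246] [ 0.31208276  0.73662497 -0.35357115]
max x [94.51714431 97.55880263 99.34173654] width y at far 40mm [-9.48459785 25.35970716]
(array([2.43070687e+01, 6.05296366e+00, 1.46200068e-02]), np.float64(0.06775176089853417))
bowl 16
bottle 23
therm 13
file 13
```

View pics/c14.png

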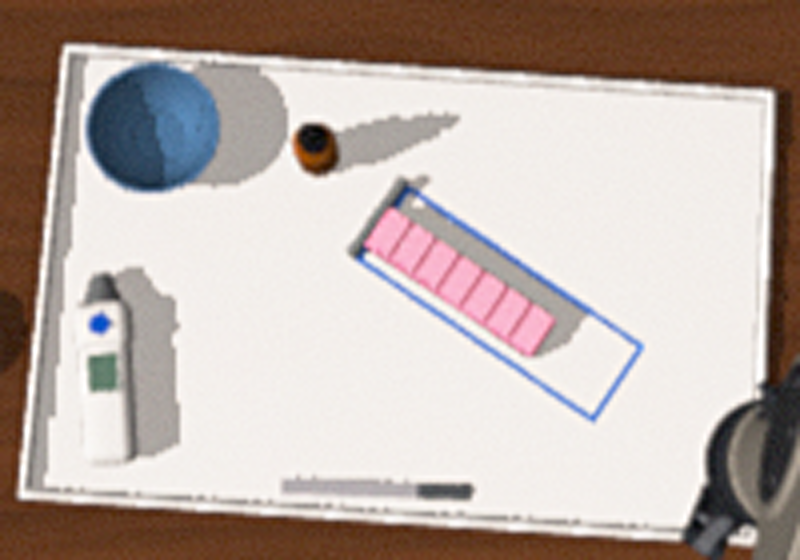

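The organizer lies flat inside the outline with its end at the stop (fit: top end x ≈ 99.3 mm, end centres at y ≈ 5 and 7 mm). The bystanders are unmoved and the arm is clear.

```bash
python3 -c "
from bench import *
finish_job()"
```

```text
the job is handed in; nothing more can be done
```

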